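# Lock a robot-finger module into the sloped test stand

### The arm

A 6-joint arm with a two-finger parallel gripper is mounted at the origin on the work surface. World frame = base frame: x ahead of the robot, y to its left, z up, the work surface at z = 0. Lengths are in m, angles in rad, forces in N, time in s.
With the tool pointing down it reaches from about 0.375 to 0.975 m from the base axis. Payload 3.8 kg.
Tool frame: the origin (TCP) lies midway between the tips of the shut fingers; the grasp point (between the pads) lies 19 mm behind it; z points along the fingers, y is the line along which they close (so a half turn about z gives the same grasp; the last joint's range is limited). The gripper opens to 88 mm and grips with 3 to 60 N. Pads are 18 mm wide; open, the fingers measure 123 mm over their backs; the gripper's body (75 mm by 187 mm) begins 45 mm behind the grasp point.
Start: joints at [-1.137, 0.264, 1.604, -0, 1.274, -0.037], TCP at [0.306, -0.602, 0.239] pointing down, gripper open.
Joint ranges: [-2.63, 2.63], [-0.94, 2.18], [0.31, 2.57], [-1.31, 4.45], [0, 2.66], [-2.55, 2.55]. Speed limits (rad/s): [2.57, 2.57, 3.14, 3.14, 3.14, 3.14].

### API

Orientations are given as a rotation vector (axis times angle).
In Python, from cell import sense, capture, ticket gives the robot as it stands. The module is installed in compiled form; this text tells all that it offers.
- The arm moves only by the tool apply_moves, never from a script. Its argument "increments" is one flat list of numbers, 7 for each row, row after row: the opening, from -1 (shut) to 1 (fully open), then the shift along the tool's x, y, z normalised to -1 to 1, where 1 is 50 mm, then the turn, a rotation vector about the tool's x, y, z normalised to -1 to 1, where 1 is 4 degrees. A call has 1 to 20 rows; each row shifts and turns the commanded pose from where the row before left it, along the tool's axes as they then stand; what a row does not reach is not made up. A row lasts 1/8 s, in which the tool goes at most 62.5 mm and 10.7 degrees, less where a joint would pass 70% of its speed; a pose out of reach is approached as far as the arm can. A call with a number of a shift or a turn outside -1 to 1 is refused whole. A call with a gripper value outside its range is refused whole. The fingers move at their own pace and stop on an object; "newtons" is the grip in N (left out, the last holds). Time passes only in rows, so rows that do not move let the fingers close. It gives the time, the measured TCP pose, the force, the opening and the grip force at its end, in the units of the state.
- sense(): the state, without advancing time (a new reading comes with each control period).
- capture(name): name is "side" or "top"; returns a dict with "color" (400x640x3 uint8, blue, green, red), "camera_matrix" (3x3 intrinsics, pixels), "R" (3x3) and "t" (3): a world point X has camera coordinates R X + t. Camera axes: x right, y down, z forward; pixel columns grow to the right and rows downward; lengths in m; the calibration is good to about 2 mm. A picture is of the moment at which its call begins. There is no depth.
- ticket.job_done(): hands the job in; it is judged then, once.
The state is a dict: "clock": time; "joint_pos": joint angles; "qvel": joint speeds; "joint_torque": joint torques, N m; "eef_pos": TCP position; "eef_rot": TCP orientation; "wrist_force": force on the tool from outside, world axes, zero at the start; "wrist_torque": the same for the moment, N m; "grip_width": finger opening in m; "grip_force": force on a finger pad.
Only numpy, scipy, OpenCV 4.12 (cv2) and the standard library are available. Lean on these libraries where they do the work, as an engineer would, in place of code of your own. Each camera call takes 0.05 s, during which the arm holds its last target. There are 200 camera calls.

### The job

Mount the white-tipped finger module on the sloped test stand: take it out of the rack, drop its hammer-head foot into the slot of the stand until the flange sits flat on the plate, and give it a quarter turn so that the foot locks underneath. Then slide the red-knobbed bolt across until it is fully home in the notch of the flange, and let go. Leave the other two finger modules and the things lying on the bench where they are.

Things in the scene. Friction and masses are not known exactly. Their poses are not given: they have to be found in the camera images.
- finger_white: The finger module to mount, upright in a rack well, 110 mm long, 0.15 to 0.31 kg: T-foot, aluminium flange, black square case, white tip. Origin on its axis under the flange, z towards the tip. Flange z 0 to 12 mm, 72 (x) by 68 (y), corners cut. Its flange rests on the rack, its foot hangs free in the well: lift 40 mm to clear. A half turn makes no difference to it.
- white_grip (a point): On the white finger's axis, 46 mm above the flange's underside, where to grip: black case 34 mm square, z 12 to 56, flat sides facing the module's +-x and +-y (either pair will do). Fingertips below z = 13 would hit the flange. Above it the white tip, 33 mm across, ends at z = 80.
- white_foot (a point): Bottom centre of the white finger's steel hammer-head foot, module z = -30 mm. Head z -30 to -18, 40 long in the module's x, 17 wide in y, lower edges chamfered 3.5; above it a neck 17 in diameter, then a centring spigot 43.6 in diameter, z -6 to 0, under the flange.
- white_notch (a point): Root of the keeper notch in the middle of the white finger's +x flange end, at module (24.5, 0, 6) mm; a twin lies at -x. Both are in line with the long side of the foot. Notch 15 mm wide (22 at its mouth), 11.5 deep, open above and below.
- dock: Steel dock plate of the fixed test stand, sloping 30 degrees, high edge in +x. Origin on the face at the slot's centre, 130 mm above the table; z is the face's outward normal, y is level, x runs up the slope. Face x +-90, y -150 to +90 mm; nothing on it within 55 of the origin; bolt guides rise 14, a green block in the low +y corner 10. Seated, the module's origin and z meet the dock's.
- slot (a point): Mouth of the T-slot, 7 mm below the face on the dock's z axis, in the brass floor of a round recess 46.5 mm in diameter. Slot 45 long along the dock's x, 21 wide in y, 9 deep, over a cavity 52 square and 20 high. The foot enters with the module's x along the dock's x; then a quarter turn either way about z locks it under the lips (2 mm play along z) and puts a notch before the bolt.
- bolt (a joint): Sliding barrel bolt on the dock's face, at dock x = 0, moving level along the dock's +y towards the slot. 0 m = fully drawn back (tip at dock y = -56 mm), 0.030 m = fully home (tip at y = -26, about 10 mm inside the notch); starts at 0 to 0.006. It slides with about 2.5 N of friction and stays where it is left. If the flange is not turned, the bolt strikes its rim at about 0.02.
- bolt_tip (a point): Tip of the bolt, a tapered steel rod 10 mm in diameter, its axis 6 mm above the face.
- bolt_knob (a point): Centre height of the bolt's red knob, an upright cylinder (along the dock's z) 20 mm in diameter, standing from 28 to 50 mm above the face on an 8 mm stem; this point is 40 mm above the face and 52 mm behind the tip (towards the dock's -y).
- rack: Dark rack for finger modules, fixed, 300 (x) by 100 (y) by 42 high; origin under its centre. Three wells 47 in diameter, 37 deep, at x = -95, 0 and +95, each holding one module.
- finger_orange: Finger module like the white one but with an orange tip; same frame and sizes. Leave it in the rack.
- finger_black: Finger module like the white one but with a black tip; same frame and sizes. Leave it in the rack.
- mouse: Black computer mouse, 104 by 56 by 36 high, origin under its centre. Leave it.
- marker: White and black marker pen lying on the bench, 150 long (x), 20 high, origin under its middle. Leave it.
- eraser: Black board eraser, 100 by 45 by 26 high, origin under its centre. Leave it.
- driver: Screwdriver with yellow handle lying on the bench, 200 mm long (x), handle to -x. Leave it.

How it is judged:
On the way, in this order (a step that is already met when the one before it is completed fails the run):
1. the white finger's foot is in the slot and its flange down on the face, not yet turned (z of finger_white in the frame of dock between -0.003 and 0.003 m and angle between the z axis of finger_white and the z axis of dock, either way round below 0.06 rad and x of finger_white in the frame of dock between -0.005 and 0.005 m and y of finger_white in the frame of dock between -0.005 and 0.005 m and angle between the x axis of finger_white and the x axis of dock, either way round below 0.25 rad), for 0.1 s.
2. the seated finger is turned a quarter turn (within 8 degrees) (z of finger_white in the frame of dock between -0.003 and 0.003 m and angle between the z axis of finger_white and the z axis of dock, either way round below 0.06 rad and x of finger_white in the frame of dock between -0.005 and 0.005 m and y of finger_white in the frame of dock between -0.005 and 0.005 m and angle between the x axis of finger_white and the y axis of dock, either way round below 0.14 rad), for 0.1 s.
At the end, for the whole second after the job is handed in: The white finger stands in the dock, flange on the face within 3 mm, centred within 5 mm, turned a quarter turn within 8 degrees; the bolt is at least 26 of its 30 mm home; the finger is released and at rest (all of step 2 and value of joint bolt above 0.026 m and linear speed of finger_white below 0.01 m/s and contact force between finger_white and the fingers below 0.1 N); the robot touches nothing.
It fails at once if another finger module or a thing on the bench is moved by more than 20 mm (distance of any of finger_orange, finger_black, mouse, marker, eraser, driver from where it was at the start of the episode above 0.02 m).
It also fails if it takes over 54 s, if anything falls off the work surface, if the arm or the gripper's body presses on something with over 40 N, if the wrist force passes 120 N, or if a joint passes its speed limit or range.

## Working session

There is one attempt and no reset: what is moved stays moved. The work goes in short steps, Python scripts to look and compute and a tool call to move; the robot and the scene stay as the last step left them, time stands still between calls to the robot, and variables do not carry over. Pictures are saved under pics/ and viewed, at most 10 in all, crops included, and the job is handed in when it is done.

Besides the shell and the picture viewer there is one more tool, called after "Call:" by a JSON object that holds its "method" and its "body", one argument or row to a line. apply_moves: Moves the arm, as the interface text tells. Its arguments: {"type":"object","properties":{"increments":{"type":"array"},"newtons":{"type":"number"}},"required":["increments"]}

```bash
mkdir -p pics
cat > h.py <<'E'
import numpy as np, cv2
from scipy.spatial.transform import Rotation as Ro
from cell import sense, capture, ticket
def ray(c,u,v):
    d=c["R"].T@np.linalg.inv(c["camera_matrix"])@np.array([u,v,1.]); return -c["R"].T@c["t"], d/np.linalg.norm(d)
def onz(c,u,v,z):
    o,d=ray(c,u,v); return o+d*(z-o[2])/d[2]
def tri(c1,p1,c2,p2):
    A=[];b=[]
    for c,p in((c1,p1),(c2,p2)):
        o,d=ray(c,*p); P=np.eye(3)-np.outer(d,d); A.append(P); b.append(P@o)
    return np.linalg.lstsq(np.vstack(A),np.hstack(b),rcond=None)[0]
def proj(c,X):
    x=c["camera_matrix"]@(c["R"]@np.asarray(X)+c["t"]); return x[:2]/x[2]
E
python3 - <<'E'
from h import *
for n in("side","top"):
    c=capture(n); cv2.imwrite(f"pics/{n}0.png",c["color"]); print(n,c["camera_matrix"].round(1).tolist(),(-c["R"].T@c["t"]).round(3),c["R"].round(3).tolist())
    np.savez(f"{n}0.npz",**c)
print(sense())
E
```

```text
side [[386.9, 0.0, 314.3], [0.0, 386.9, 199.8], [0.0, 0.0, 1.0]] [0.367 0.661 0.828] [[-0.945, -0.327, -0.007], [-0.247, 0.727, -0.641], [0.215, -0.604, -0.767]]
top [[363.9, 0.0, 326.4], [0.0, 363.9, 197.1], [0.0, 0.0, 1.0]] [0.507 0.133 0.992] [[0.016, -1.0, 0.009], [-0.997, -0.017, -0.074], [0.075, -0.008, -0.997]]
{'clock': 0.1, 'joint_pos': array([-1.13689268e+00,  2.64630111e-01,  1.60522082e+00,  3.25829599e-05,
        1.27369812e+00, -3.68729283e-02]), 'qvel': array([-0.00049605, -0.00217676, -0.0007209 , -0.00171533, -0.00062228,
        0.00040189]), 'joint_torque': array([ 6.07163402e-04, -5.03620863e+01, -3.58070326e+01,  7.30672851e-02,
        2.33079441e-02, -5.69794895e-05]), 'eef_pos': array([ 0.30592299, -0.60098339,  0.23755363]), 'eef_rot': array([-3.05309205e+00, -7.32220706e-01,  5.57753012e-04]), 'wrist_force': array([ 0.20663651, -0.47716787, -0.33573382]), 'wrist_torque': array([-0.0690098 ,  0.04210673,  0.0522791 ]), 'grip_force': 0.0, 'grip_width': 0.08854617564806876}
```

View pics/side0.png

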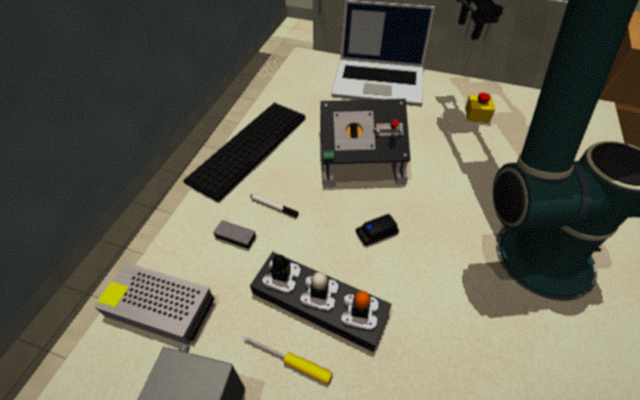

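View pics/top0.png

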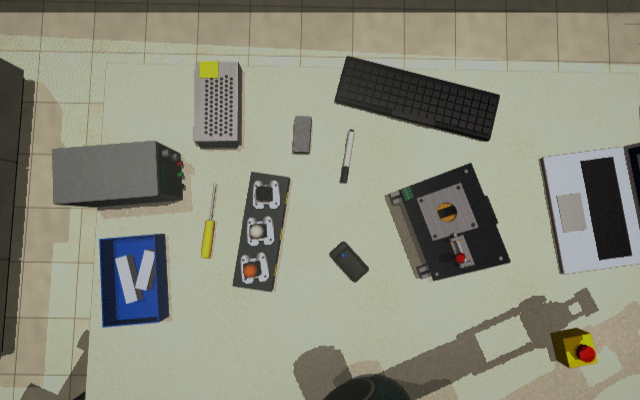

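The top view shows the rack around (260,232) with white tip at (259,231), the dock slot at (446,212) and the red knob at (460,258). The low edge is to the left, marked by the green block at (406,194). I'll zoom in next.

Run:
```python
import cv2,numpy as np
s=cv2.imread("pics/side0.png");t=cv2.imread("pics/top0.png")
f=lambda i,x,y,w,h:cv2.resize(i[y:y+h,x:x+w],(400,300),interpolation=cv2.INTER_CUBIC)
m=np.vstack([np.hstack([f(t,225,180,80,60),f(t,380,155,160,120)]),np.hstack([f(s,280,255,80,60),f(s,300,85,120,90)])])
cv2.imwrite("pics/m0.png",m)
```

```text
(no output)
```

View pics/m0.png

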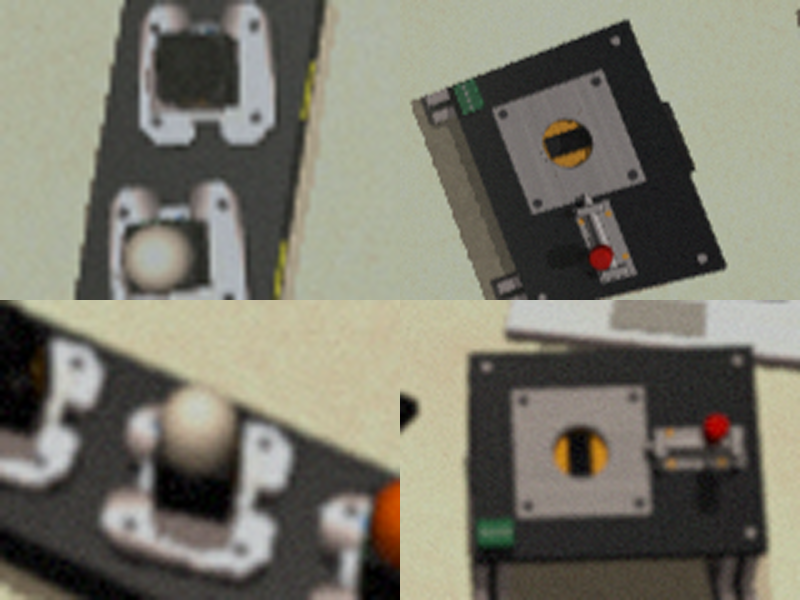

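```bash
cat > m.py <<'E'
from h import *
T=dict(np.load("top0.npz"));S=dict(np.load("side0.npz"))
def quad(c,x,y,w,h,lo=110):
    im=c["color"];hs=cv2.cvtColor(im,cv2.COLOR_BGR2HSV)
    m=np.zeros(im.shape[:2],np.uint8);m[y:y+h,x:x+w]=((hs[...,2]>lo)&(hs[...,1]<60))[y:y+h,x:x+w]*255
    m=cv2.morphologyEx(m,cv2.MORPH_OPEN,np.ones((5,5)))
    C=max(cv2.findContours(m,0,1)[0],key=cv2.contourArea); 
    return C
def corners(C):
    q=cv2.approxPolyDP(cv2.convexHull(C),6,True)[:,0]
    return q
def brass(c,x,y,w,h):
    hs=cv2.cvtColor(c["color"],cv2.COLOR_BGR2HSV);m=np.zeros(hs.shape[:2],np.uint8)
    m[y:y+h,x:x+w]=((hs[...,0]>12)&(hs[...,0]<32)&(hs[...,1]>130)&(hs[...,2]>80))[y:y+h,x:x+w]*255
    p=cv2.findNonZero(m); return cv2.fitEllipse(cv2.convexHull(p))
def red(c,x,y,w,h):
    hs=cv2.cvtColor(c["color"],cv2.COLOR_BGR2HSV);m=np.zeros(hs.shape[:2],np.uint8)
    m[y:y+h,x:x+w]=(((hs[...,0]<8)|(hs[...,0]>172))&(hs[...,1]>130)&(hs[...,2]>60))[y:y+h,x:x+w]*255
    p=cv2.findNonZero(m)[:,0]; return p.mean(0),len(p)
if __name__=="__main__":
    ct=quad(T,410,175,75,70,90);cs=quad(S,325,105,53,55,90)
    print("top",corners(ct).tolist(),"side",corners(cs).tolist())
    bt=brass(T,425,190,45,45);bs=brass(S,340,115,30,30);print(bt,bs)
    print("slot tri",tri(T,bt[0],S,bs[0]).round(4),onz(T,*bt[0],.124).round(4),onz(S,*bs[0],.124).round(4))
    rt=red(T,445,240,40,40);rs=red(S,380,110,30,25);print(rt,rs,"knob",tri(T,rt[0],S,rs[0]).round(4))
E
python3 m.py
```

```text
top [[463, 190], [470, 229], [431, 234], [423, 196]] side [[368, 111], [374, 144], [339, 149], [334, 116]]
((446.2379455566406, 211.8943634033203), (17.480487823486328, 19.38127326965332), 130.73895263671875) ((353.7427673339844, 130.67848205566406), (13.679176330566406, 15.756146430969238), 94.389892578125)
slot tri [ 0.5412 -0.1595  0.1285] [ 0.5415 -0.161   0.124 ] [ 0.5423 -0.1649  0.124 ]
(array([460.08108108, 257.64864865]), 74) (array([394.375     , 122.30357143]), 56) knob [ 0.4376 -0.1748  0.1727]
```

```bash
cat > d.py <<'E'
from m import *
def sp(c,p): 
    g=cv2.cvtColor(c["color"],cv2.COLOR_BGR2GRAY)
    return cv2.cornerSubPix(g,np.float32(p).reshape(-1,1,2),(4,4),(-1,-1),(3,50,.01))[:,0]
# order: low+y, high+y, high-y, low-y
pt=sp(T,[[417.2,197.8],[462,183],[478,227],[433.2,240.2]])
ps=sp(S,[[335.1,150.7],[333.6,112],[373.5,110.8],[375.6,148.9]])
print(pt.round(1).tolist(),ps.round(1).tolist())
X=np.array([tri(T,a,S,b) for a,b in zip(pt,ps)]);print(X.round(4))
print("centre",X.mean(0).round(4))
u=(X[1]+X[2]-X[0]-X[3]);v=(X[0]+X[1]-X[2]-X[3]);print(np.linalg.norm(u)/2,np.linalg.norm(v)/2)
n=np.cross(u,v);n/=np.linalg.norm(n);print("n",n.round(3),"tilt",np.degrees(np.arccos(n[2])),"yaw y",np.degrees(np.arctan2(v[1],v[0])),"yaw x",np.degrees(np.arctan2(u[1],u[0])))
# corner of each view cast on z known plane
s=np.linalg.norm(u)/4*.5
for c,p in((T,pt),(S,ps)):
    z=[.130-s,.130+s,.130+s,.130-s]
    Y=np.array([onz(c,*q,zz) for q,zz in zip(p,z)]);u=(Y[1]+Y[2]-Y[0]-Y[3]);v=(Y[0]+Y[1]-Y[2]-Y[3])
    print(Y.mean(0).round(4),"yaw y",np.degrees(np.arctan2(v[1],v[0])),"x+90",np.degrees(np.arctan2(u[1],u[0]))+90, np.linalg.norm(u)/2,np.linalg.norm(v)/2)
# white finger flange
for c,b,nm in((T,(240,205,40,45),"T"),(S,(295,270,50,50),"S")):
    C=quad(c,*b,140)[:,0]
    P=np.array([onz(c,*q,.054)[:2] for q in C],np.float32)*1000
    print(nm,cv2.minAreaRect(P))
    m=np.zeros((400,640),np.uint8);x,y,w,h=b;hs=cv2.cvtColor(c["color"],cv2.COLOR_BGR2HSV)
    m[y:y+h,x:x+w]=((hs[...,2]>140))[y:y+h,x:x+w]*255
    cv2.imwrite(f"pics/mask{nm}.png",cv2.resize(np.hstack([m[y:y+h,x:x+w],cv2.cvtColor(c["color"],6)[y:y+h,x:x+w]]),None,fx=8,fy=8,interpolation=0))
E
python3 d.py; python3 -c "
import cv2,numpy as np
a=cv2.imread('pics/maskT.png');b=cv2.imread('pics/maskS.png');w=max(a.shape[1],b.shape[1])
p=lambda i:cv2.copyMakeBorder(i,0,0,0,w-i.shape[1],0)
o=np.vstack([p(a),p(b)]);cv2.imwrite('pics/mk.png',cv2.resize(o,None,fx=.78,fy=.78,interpolation=0))"
```

```text
[[416.3999938964844, 198.5], [459.8999938964844, 182.39999389648438], [477.6000061035156, 226.60000610351562], [433.20001220703125, 240.1999969482422]] [[334.5, 149.8000030517578], [333.1000061035156, 111.5999984741211], [372.6000061035156, 110.5], [374.8999938964844, 148.5]]
[[ 0.5749 -0.0944  0.1041]
 [ 0.6084 -0.1803  0.162 ]
 [ 0.5069 -0.2201  0.1615]
 [ 0.4728 -0.1358  0.1029]]
centre [ 0.5407 -0.1576  0.1326]
0.10856087000302624 0.10958711279657632
n [-0.205  0.496  0.844] tilt 32.44958830330877 yaw y 21.758413117825086 yaw x -68.35112071149427
[ 0.5409 -0.1586  0.13  ] yaw y 21.67891075958683 x+90 21.87794903028417 0.10798313675728126 0.10898144041790359
[ 0.5415 -0.161   0.13  ] yaw y 21.235377982279324 x+90 20.6821148456784 0.11106981688405008 0.1107265322421259
T ((482.81842041015625, 272.3619689941406), (56.12403106689453, 23.009180068969727), 0.9167538285255432)
S ((479.0113830566406, 249.54110717773438), (65.54339599609375, 27.585119247436523), 18.899150848388672)
```

View pics/mk.png

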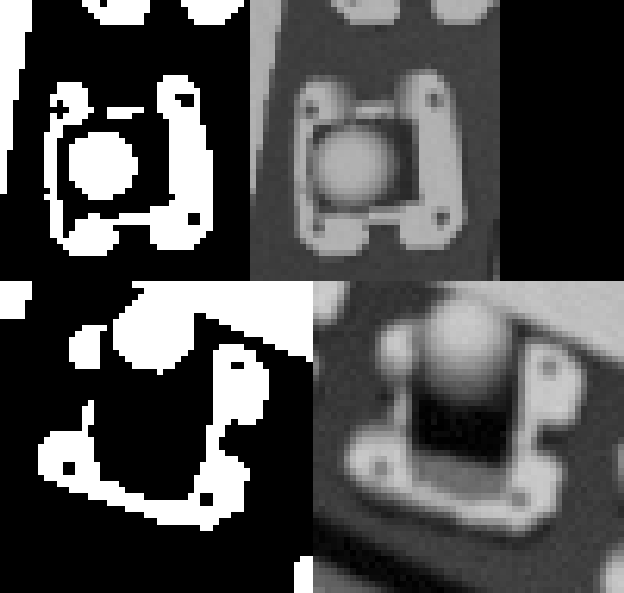

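```bash
cat > f.py <<'E'
from m import *
def hole(c,p):
    g=255-cv2.cvtColor(c["color"],6).astype(float);x,y=np.round(p).astype(int);w=g[y-2:y+3,x-2:x+3];w=np.clip(w-np.median(w)-5,0,None)
    Y,X=np.mgrid[y-2:y+3,x-2:x+3];return np.array([(w*X).sum(),(w*Y).sum()])/w.sum()
def px(q,x0,y0,ox,oy): return (np.array(q)-[ox,oy])/6.24+[x0-.5,y0-.5]
ht=[hole(T,px(q,240,205,249.6,0)) for q in[(310,108),(433,98),(441,216),(318,228)]]
hs=[hole(S,px(q,295,270,312,280.8)) for q in[(550,368),(519,498),(379,467)]]
print(np.round(ht,2).tolist(),np.round(hs,2).tolist())
P=np.array([onz(T,*q,.054) for q in ht]);print(P.round(4).tolist(),"centre",P.mean(0).round(4))
f=lambda d:np.degrees(np.arctan2(d[1],d[0]))
print("x-axis yaw",f(P[0]+P[1]-P[2]-P[3]),"from y",f(P[0]+P[3]-P[1]-P[2])-90)
Q=np.array([onz(S,*q,.054) for q in hs]);print(Q.round(4).tolist(),"side centre",((Q[0]+Q[2])/2).round(4),f(Q[2]-Q[1])-90,f(Q[1]-Q[0]))
E
python3 f.py
```

```text
[[248.3, 221.74], [269.61, 219.98], [270.21, 239.34], [250.26, 240.55]] [[332.9, 282.87], [327.26, 304.21], [305.31, 299.78]]
[[0.5107, 0.3251, 0.054], [0.5161, 0.2706, 0.054], [0.4667, 0.2677, 0.054], [0.4628, 0.3186, 0.054]] centre [0.4891 0.2955 0.054 ]
x-axis yaw 5.532247196346513 from y 5.030133895182246
[[0.4666, 0.2647, 0.054], [0.463, 0.3165, 0.054], [0.5106, 0.3221, 0.054]] side centre [0.4886 0.2934 0.054 ] -83.24175924701248 93.97335796670716
```

```bash
cat > plan.py <<'E'
from h import *
yw=np.radians(21.4); DO=np.array([.5412,-.160,.130])
Y=np.array([np.cos(yw),np.sin(yw),0]);hx=np.array([np.sin(yw),-np.cos(yw),0])
X=hx*np.cos(np.pi/6)+np.array([0,0,.5]);DR=np.c_[X,Y,np.cross(X,Y)]   # dock frame
def down(deg):
    a=np.radians(deg);y=np.array([np.cos(a),np.sin(a),0]);z=np.array([0,0,-1.]);return np.c_[np.cross(y,z),y,z]
def docked(yd):  # tool with z into dock, y given in dock coords
    y=DR@np.array(yd,float);z=-DR[:,2];return np.c_[np.cross(y,z),y,z]
def cur():
    s=sense();return s["eef_pos"],Ro.from_rotvec(s["eef_rot"]).as_matrix()
def leg(p,R,pt,Rt,N,hint=None):
    w=Ro.from_matrix(R.T@Rt).as_rotvec()
    if hint is not None and w@np.array(hint)<0: w=w*(1-2*np.pi/np.linalg.norm(w))
    w/=N; E=Ro.from_rotvec(w).as_matrix();A=np.zeros((3,3));B=R.copy()
    for k in range(N): A+=B; B=B@E
    d=np.linalg.solve(A,pt-p)
    r=np.r_[d/.05,np.degrees(w)/4]; print("N",N,"row",r.round(3).tolist()); return pt,Rt
E
python3 - <<'E'
from plan import *
p,R=cur()
G=np.array([.489,.2945,0])
p,R=leg(p,R,np.array([.55,-.15,.36]),down(15),20)
p,R=leg(p,R,G+[0,0,.22],down(95.3),20)
p,R=leg(p,R,G+[0,0,.042+.027],down(95.3),8)
E
```

```text
N 20 row [0.554, 0.024, -0.122, -0.001, -0.001, -0.975]
N 20 row [0.343, 0.347, 0.14, 0.0, 0.0, -1.004]
N 8 row [-0.0, 0.0, 0.377, 0.0, 0.0, 0.0]
```

Call:
{"method": "apply_moves", "body": {
  "increments": [1, 0.554, 0.024, -0.122, 0, 0, -0.975, 1, 0.554, 0.024, -0.122, 0, 0, -0.975, 1, 0.554, 0.024, -0.122, 0, 0, -0.975, 1, 0.554, 0.024, -0.122, 0, 0, -0.975, 1, 0.554, 0.024, -0.122, 0, 0, -0.975, 1, 0.554, 0.024, -0.122, 0, 0, -0.975, 1, 0.554, 0.024, -0.122, 0, 0, -0.975, 1, 0.554, 0.024, -0.122, 0, 0, -0.975, 1, 0.554, 0.024, -0.122, 0, 0, -0.975, 1, 0.554, 0.024, -0.122, 0, 0, -0.975, 1, 0.554, 0.024, -0.122, 0, 0, -0.975, 1, 0.554, 0.024, -0.122, 0, 0, -0.975, 1, 0.554, 0.024, -0.122, 0, 0, -0.975, 1, 0.554, 0.024, -0.122, 0, 0, -0.975, 1, 0.554, 0.024, -0.122, 0, 0, -0.975, 1, 0.554, 0.024, -0.122, 0, 0, -0.975, 1, 0.554, 0.024, -0.122, 0, 0, -0.975, 1, 0.554, 0.024, -0.122, 0, 0, -0.975, 1, 0.554, 0.024, -0.122, 0, 0, -0.975, 1, 0.554, 0.024, -0.122, 0, 0, -0.975],
  "newtons": 30
}}

```text
clock: 2.6
eef_pos: [0.5502, -0.1497, 0.3602]
eef_rot: [-1.909, -2.493, 0.0]
wrist_force: [-0.2, 0.4, 1.4]
grip_width: 0.0881
grip_force: 0.0
```

Call:
{"method": "apply_moves", "body": {
  "increments": [1, 0.343, 0.347, 0.14, 0, 0, -1, 1, 0.343, 0.347, 0.14, 0, 0, -1, 1, 0.343, 0.347, 0.14, 0, 0, -1, 1, 0.343, 0.347, 0.14, 0, 0, -1, 1, 0.343, 0.347, 0.14, 0, 0, -1, 1, 0.343, 0.347, 0.14, 0, 0, -1, 1, 0.343, 0.347, 0.14, 0, 0, -1, 1, 0.343, 0.347, 0.14, 0, 0, -1, 1, 0.343, 0.347, 0.14, 0, 0, -1, 1, 0.343, 0.347, 0.14, 0, 0, -1, 1, 0.343, 0.347, 0.14, 0, 0, -1, 1, 0.343, 0.347, 0.14, 0, 0, -1, 1, 0.343, 0.347, 0.14, 0, 0, -1, 1, 0.343, 0.347, 0.14, 0, 0, -1, 1, 0.343, 0.347, 0.14, 0, 0, -1, 1, 0.343, 0.347, 0.14, 0, 0, -1, 1, 0.343, 0.347, 0.14, 0, 0, -1, 1, 0.343, 0.347, 0.14, 0, 0, -1, 1, 0.343, 0.347, 0.14, 0, 0, -1, 1, 0.343, 0.347, 0.14, 0, 0, -1]
}}

```text
clock: 5.1
eef_pos: [0.4899, 0.295, 0.2199]
eef_rot: [0.14, -3.138, 0.001]
wrist_force: [0.0, -0.5, -0.0]
grip_width: 0.0884
grip_force: 0.0
```

Run:
```python
from plan import *
p,R=cur();print(p,sense()["joint_pos"].round(2),sense()["clock"])
G=np.array([.489,.2945,0])
p,R=leg(p,R,G+[0,0,.20],down(95.3),2)
p,R=leg(p,R,G+[0,0,.042+.027],down(95.3),8)
```

```text
[0.48986387 0.29503789 0.21989352] [ 0.5   0.08  1.85  0.    1.21 -1.16] 5.1
N 2 row [0.009, -0.005, 0.199, -0.002, -0.007, -0.024]
N 8 row [-0.0, 0.0, 0.328, 0.0, 0.0, 0.0]
```

Call:
{"method": "apply_moves", "body": {
  "increments": [1, 0.018, -0.01, 0.2, 0, 0, 0, 1, 0, 0, 0.4, 0, 0, 0, 1, 0, 0, 0.4, 0, 0, 0, 1, 0, 0, 0.4, 0, 0, 0, 1, 0, 0, 0.4, 0, 0, 0, 1, 0, 0, 0.4, 0, 0, 0, 1, 0, 0, 0.4, 0, 0, 0, 1, 0, 0, 0.4, 0, 0, 0, -1, 0, 0, 0, 0, 0, 0, -1, 0, 0, 0, 0, 0, 0, -1, 0, 0, 0, 0, 0, 0, -1, 0, 0, 0, 0, 0, 0, -1, 0, 0, 0, 0, 0, 0, -1, 0, 0, 0, 0, 0, 0],
  "newtons": 30
}}

```text
clock: 6.85
eef_pos: [0.4902, 0.2943, 0.0711]
eef_rot: [-0.136, 3.138, 0.001]
wrist_force: [-0.5, 0.3, 1.4]
grip_width: 0.0336
grip_force: 30.0
```

Call:
{"method": "apply_moves", "body": {
  "increments": [-1, 0, 0, -0.4, 0, 0, 0, -1, 0, 0, -0.4, 0, 0, 0, -1, 0, 0, -0.7, 0, 0, 0, -1, 0, 0, -0.8, 0, 0, 0, -1, 0, 0, -0.8, 0, 0, 0, -1, 0, 0, -0.6, 0, 0, 0]
}}

```text
clock: 7.6
eef_pos: [0.4902, 0.2941, 0.2583]
eef_rot: [-0.136, 3.137, 0.001]
wrist_force: [-0.1, -0.5, -2.3]
grip_width: 0.0337
grip_force: 30.0
```

Run:
```python
from plan import *
p,R=cur();print(p,sense()["wrist_force"],sense()["grip_width"])
p1=DO+DR[:,2]*(.029+.085)
p,R=leg(p,R,p1,docked([0,1,0]),24); print(p1)
```

```text
[0.49016732 0.29411953 0.25832853] [-0.1483582  -0.47712919 -2.34574562] 0.033664036656189444
N 24 row [-0.189, -0.292, 0.092, 0.202, -0.267, 0.747]
[ 0.52040202 -0.10692982  0.2287269 ]
```

Call:
{"method": "apply_moves", "body": {
  "increments": [-1, -0.189, -0.292, 0.092, 0.202, -0.267, 0.747, -1, -0.189, -0.292, 0.092, 0.202, -0.267, 0.747, -1, -0.189, -0.292, 0.092, 0.202, -0.267, 0.747, -1, -0.189, -0.292, 0.092, 0.202, -0.267, 0.747, -1, -0.189, -0.292, 0.092, 0.202, -0.267, 0.747, -1, -0.189, -0.292, 0.092, 0.202, -0.267, 0.747, -1, -0.189, -0.292, 0.092, 0.202, -0.267, 0.747, -1, -0.189, -0.292, 0.092, 0.202, -0.267, 0.747, -1, -0.189, -0.292, 0.092, 0.202, -0.267, 0.747, -1, -0.189, -0.292, 0.092, 0.202, -0.267, 0.747, -1, -0.189, -0.292, 0.092, 0.202, -0.267, 0.747, -1, -0.189, -0.292, 0.092, 0.202, -0.267, 0.747]
}}

```text
clock: 9.1
eef_pos: [0.5682, 0.0988, 0.2238]
eef_rot: [0.782, 2.798, -0.23]
wrist_force: [-0.1, -0.4, -2.2]
grip_width: 0.0336
grip_force: 30.0
```

Call:
{"method": "apply_moves", "body": {
  "increments": [-1, -0.189, -0.292, 0.092, 0.202, -0.267, 0.747, -1, -0.189, -0.292, 0.092, 0.202, -0.267, 0.747, -1, -0.189, -0.292, 0.092, 0.202, -0.267, 0.747, -1, -0.189, -0.292, 0.092, 0.202, -0.267, 0.747, -1, -0.189, -0.292, 0.092, 0.202, -0.267, 0.747, -1, -0.189, -0.292, 0.092, 0.202, -0.267, 0.747, -1, -0.189, -0.292, 0.092, 0.202, -0.267, 0.747, -1, -0.189, -0.292, 0.092, 0.202, -0.267, 0.747, -1, -0.189, -0.292, 0.092, 0.202, -0.267, 0.747, -1, -0.189, -0.292, 0.092, 0.202, -0.267, 0.747, -1, -0.189, -0.292, 0.092, 0.202, -0.267, 0.747, -1, -0.189, -0.292, 0.092, 0.202, -0.267, 0.747, -1, 0, 0, 0, 0, 0, 0, -1, 0, 0, 0, 0, 0, 0]
}}

```text
clock: 10.85
eef_pos: [0.5202, -0.1068, 0.2268]
eef_rot: [1.509, 2.216, -0.407]
wrist_force: [-0.4, -0.4, -2.4]
grip_width: 0.0336
grip_force: 30.0
```

Run:
```python
from plan import *
s=sense();p,R=cur();print(p,s["joint_pos"].round(2),s["wrist_force"].round(1),s["grip_width"],s["clock"])
leg(p,R,DO+DR[:,2]*(.029+.085),docked([0,1,0]),1)
S=capture("side");T=capture("top");np.savez("side1.npz",**S);np.savez("top1.npz",**T)
for n,c in(("S",S),("T",T)): print(n,proj(c,p).round(),proj(c,DO).round())
f=lambda i,x,y,w,h:cv2.resize(i[y:y+h,x:x+w],(400,400),interpolation=cv2.INTER_CUBIC)
cv2.imwrite("pics/m1.png",np.hstack([f(S["color"],300,60,110,110),f(T["color"],380,140,120,120)]))
```

```text
[ 0.52022491 -0.10680139  0.22675516] [ 0.06 -0.1   2.11 -0.58  1.04 -0.04] [-0.4 -0.4 -2.4] 0.03362347375099775 10.85
N 1 row [-0.023, 0.002, -0.032, -0.022, -0.003, 0.031]
S [359. 115.] [354. 130.]
T [437. 220.] [447. 212.]
```

View pics/m1.png

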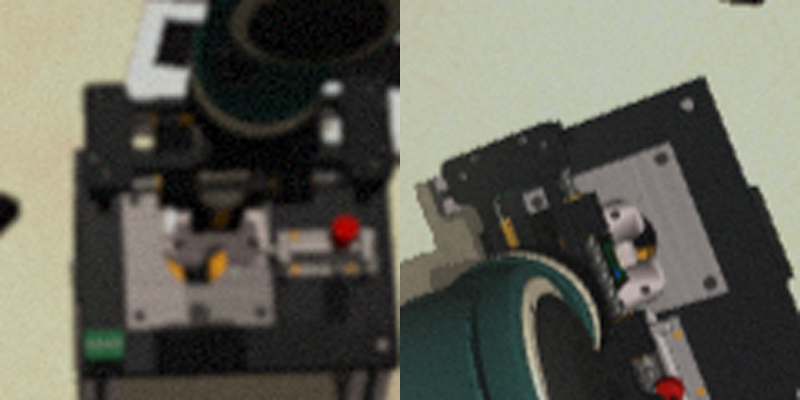

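Run:
```python
from plan import *
p,R=cur();T=dict(np.load("top1.npz"));S=dict(np.load("side1.npz"))
# module frame in hand: z=-tool z, x = tool x or -; origin = TCP + .029*toolz
O=p+R[:,2]*.029
for c,n in((T,"T"),(S,"S")):
    for a in(1,-1):
        for b in(1,-1): print(n,a,b,proj(c,O-R[:,2]*.012+R[:,0]*a*.0247+R[:,1]*b*.0265).round(1))
print(R.round(2).tolist())
f=lambda i,x,y,w,h:cv2.resize(i[y:y+h,x:x+w],(400,400),interpolation=cv2.INTER_CUBIC)
cv2.imwrite("pics/m2.png",np.hstack([f(S["color"],340,110,40,40),f(T["color"],430,190,40,40)]))
```

```text
T 1 1 [423.2 210.7]
T 1 -1 [432.2 233.6]
T -1 1 [445.1 203.2]
T -1 -1 [454.5 226.7]
S 1 1 [348.2 127.1]
S 1 -1 [369.3 126.4]
S -1 1 [347.1 108.5]
S -1 -1 [368.  107.8]
[[-0.32, 0.93, 0.18], [0.81, 0.37, -0.47], [-0.5, -0.0, -0.87]]
```

View pics/m2.png

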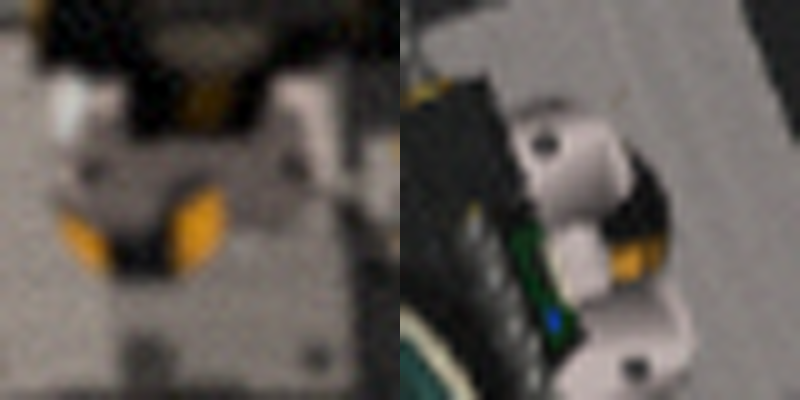

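Call:
{"method": "apply_moves", "body": {
  "increments": [-1, -0.035, -0.004, 0, -0.022, -0.003, 0.031, -1, 0, 0, 0.25, 0, 0, 0, -1, 0, 0, 0.25, 0, 0, 0, -1, 0, 0, 0.25, 0, 0, 0, -1, 0, 0, 0.25, 0, 0, 0, -1, 0, 0, 0, 0, 0, 0, -1, 0, 0, 0, 0, 0, 0]
}}

```text
clock: 11.82
eef_pos: [0.5296, -0.1321, 0.1841]
eef_rot: [1.511, 2.214, -0.406]
wrist_force: [0.4, -0.1, -2.8]
grip_width: 0.0338
grip_force: 30.0
```

```bash
cat > st.py <<'E'
from plan import *
s=sense();p,R=cur();print("clk",s["clock"],"tcp in dock mm",(DR.T@(p-DO)*1000).round(2),"F dock",(DR.T@s["wrist_force"]).round(1),"M",(DR.T@s["wrist_torque"]).round(2),"w",s["grip_width"],s["grip_force"],s["joint_pos"].round(2))
print("tool in dock\n",(DR.T@R).round(3))
E
python3 st.py
```

```text
clk 11.825 tcp in dock mm [ 0.86 -0.65 61.98] F dock [-1.2  0.3 -2.6] M [ 0.05  0.45 -0.04] w 0.03380887311383365 29.9997274344787 [ 0.   -0.04  2.14 -0.62  0.94 -0.02]
tool in dock
 [[-1.     0.     0.001]
 [ 0.     1.    -0.001]
 [-0.001 -0.001 -1.   ]]
```

Call:
{"method": "apply_moves", "body": {
  "increments": [-1, 0.004, 0.006, 0.08, 0, 0, 0, -1, 0, 0, 0.08, 0, 0, 0, -1, 0, 0, 0.08, 0, 0, 0, -1, 0, 0, 0, 0, 0, 0]
}}

```text
clock: 12.32
eef_pos: [0.5316, -0.1374, 0.1731]
eef_rot: [1.511, 2.214, -0.407]
wrist_force: [0.1, -0.6, -2.7]
grip_width: 0.0341
grip_force: 30.0
```

```bash
python3 st.py
```

```text
clk 12.325 tcp in dock mm [ 0.29 -0.73 49.61] F dock [-0.8 -0.1 -2.7] M [ 0.09  0.38 -0.05] w 0.034068527807978914 29.99987059738487 [-0.01 -0.03  2.14 -0.63  0.92 -0.02]
tool in dock
 [[-1.    -0.     0.   ]
 [-0.     1.    -0.002]
 [-0.    -0.002 -1.   ]]
```

Call:
{"method": "apply_moves", "body": {
  "increments": [-1, 0, 0.006, 0.08, 0, 0, 0, -1, 0, 0.006, 0.08, 0, 0, 0, -1, 0, 0, 0.06, 0, 0, 0, -1, 0, 0, 0.06, 0, 0, 0, -1, 0, 0, 0, 0, 0, 0]
}}

```text
clock: 12.95
eef_pos: [0.5347, -0.1437, 0.1611]
eef_rot: [1.511, 2.214, -0.407]
wrist_force: [-0.4, 0.0, -2.0]
grip_width: 0.0336
grip_force: 30.0
```

```bash
python3 st.py
```

```text
clk 12.95 tcp in dock mm [ 0.41 -0.08 35.69] F dock [-1.2 -0.4 -1.7] M [ 0.05  0.4  -0.07] w 0.03361430393908892 29.999804086983204 [-0.02 -0.    2.15 -0.64  0.89 -0.01]
tool in dock
 [[-1.     0.     0.   ]
 [ 0.     1.    -0.002]
 [-0.    -0.002 -1.   ]]
```

Origin is about 6.7 mm above the face and there is still no contact. I'll press on slowly.

Call:
{"method": "apply_moves", "body": {
  "increments": [-1, 0, 0, 0.05, 0, 0, 0, -1, 0, 0, 0.05, 0, 0, 0, -1, 0, 0, 0.03, 0, 0, 0, -1, 0, 0, 0, 0, 0, 0]
}}

```text
clock: 13.45
eef_pos: [0.5361, -0.1465, 0.1562]
eef_rot: [1.511, 2.213, -0.406]
wrist_force: [-3.4, 2.3, 1.5]
grip_width: 0.0336
grip_force: 30.0
```

```bash
python3 st.py
```

```text
clk 13.45 tcp in dock mm [ 0.53  0.16 29.9 ] F dock [-2.2 -2.3  3. ] M [-0.22  0.55 -0.04] w 0.033643967854033584 30.002498435787857 [-0.03  0.    2.15 -0.64  0.88 -0.01]
tool in dock
 [[-1.     0.001  0.   ]
 [ 0.001  1.    -0.001]
 [-0.    -0.001 -1.   ]]
```

Call:
{"method": "apply_moves", "body": {
  "increments": [-1, 0, -0.01, 0.03, 0, 0, 0, -1, 0, 0, 0, 0, 0, 0]
}}

```text
clock: 13.7
eef_pos: [0.5361, -0.1465, 0.1561]
eef_rot: [1.512, 2.213, -0.404]
wrist_force: [-8.2, 11.4, 10.6]
grip_width: 0.0335
grip_force: 30.0
```

```bash
python3 st.py
```

```text
clk 13.7 tcp in dock mm [ 0.55  0.15 29.83] F dock [-6.5 -3.4 16. ] M [-0.77  1.19  0.06] w 0.033526270379542006 30.012290021404624 [-0.03  0.    2.15 -0.64  0.88 -0.01]
tool in dock
 [[-1.     0.002  0.   ]
 [ 0.002  1.    -0.   ]
 [-0.    -0.    -1.   ]]
```

Call:
{"method": "apply_moves", "body": {
  "increments": [-1, 0, 0, -0.01, 0, 0, 0, -1, 0, -0.0006, 0, 0, 0, 0.978, -1, 0, -0.0006, 0, 0, 0, 0.978, -1, 0, -0.0006, 0, 0, 0, 0.978, -1, 0, -0.0006, 0, 0, 0, 0.978, -1, 0, -0.0006, 0, 0, 0, 0.978, -1, 0, -0.0006, 0, 0, 0, 0.978, -1, 0, -0.0006, 0, 0, 0, 0.978, -1, 0, -0.0006, 0, 0, 0, 0.978, -1, 0, -0.0006, 0, 0, 0, 0.978, -1, 0, -0.0006, 0, 0, 0, 0.978, -1, 0, -0.0006, 0, 0, 0, 0.978, -1, 0, -0.0006, 0, 0, 0, 0.978],
  "newtons": 50
}}

```text
clock: 15.32
eef_pos: [0.5362, -0.1471, 0.1565]
eef_rot: [2.22, 1.395, -0.131]
wrist_force: [-3.4, 4.7, 6.6]
grip_width: 0.034
grip_force: 50.0
```

```bash
python3 st.py
```

```text
clk 15.325 tcp in dock mm [ 1.29  0.05 29.88] F dock [-1.6 -1.5  8.5] M [-0.53  0.8   0.24] w 0.03397745811600914 50.03705883398652 [-0.03  0.    2.15 -0.64  0.88  0.81]
tool in dock
 [[-0.681  0.733  0.002]
 [ 0.733  0.681  0.   ]
 [-0.001  0.001 -1.   ]]
```

Call:
{"method": "apply_moves", "body": {
  "increments": [-1, 0, -0.0006, 0, 0, 0, 0.978, -1, 0, -0.0006, 0, 0, 0, 0.978, -1, 0, -0.0006, 0, 0, 0, 0.978, -1, 0, -0.0006, 0, 0, 0, 0.978, -1, 0, -0.0006, 0, 0, 0, 0.978, -1, 0, -0.0006, 0, 0, 0, 0.978, -1, 0, -0.0006, 0, 0, 0, 0.978, -1, 0, -0.0006, 0, 0, 0, 0.978, -1, 0, -0.0006, 0, 0, 0, 0.978, -1, 0, -0.0006, 0, 0, 0, 0.978, -1, 0, -0.0006, 0, 0, 0, 0.978, -1, 0, 0, 0, 0, 0, 0, -1, 0, 0, 0, 0, 0, 0]
}}

```text
clock: 16.95
eef_pos: [0.5356, -0.1458, 0.1557]
eef_rot: [2.579, 0.486, 0.132]
wrist_force: [-6.5, 10.5, 7.3]
grip_width: 0.0337
grip_force: 50.0
```

```bash
python3 st.py
```

```text
clk 16.95 tcp in dock mm [-0.33 -0.05 29.87] F dock [-6.8 -2.2 12.4] M [-0.45  1.17 -0.  ] w 0.03374586500511339 50.00071166083217 [-0.03  0.    2.15 -0.64  0.88  1.56]
tool in dock
 [[ 0.001  1.    -0.   ]
 [ 1.    -0.001  0.001]
 [ 0.001 -0.    -1.   ]]
```

Call:
{"method": "apply_moves", "body": {
  "increments": [1, 0, 0, 0, 0, 0, 0, 1, 0, 0, 0, 0, 0, 0, 1, 0, 0, 0, 0, 0, 0, 1, 0, 0, 0, 0, 0, 0, 1, 0, 0, -0.3, 0, 0, 0, 1, 0, 0, -0.5, 0, 0, 0, 1, 0, 0, -0.5, 0, 0, 0, 1, 0, 0, -0.5, 0, 0, 0, 1, 0, 0, 0, 0, 0, 0]
}}

```text
clock: 18.08
eef_pos: [0.5205, -0.1043, 0.2357]
eef_rot: [2.577, 0.487, 0.137]
wrist_force: [0.0, -0.4, 0.5]
grip_width: 0.0877
grip_force: 0.0
```

```bash
python3 st.py
python3 - <<'E'
from plan import *
from m import red
T0=dict(np.load("top0.npz"));S0=dict(np.load("side0.npz"))
rt=red(T0,445,240,40,40)[0];rs=red(S0,380,110,30,25)[0]
print("knob in dock",(DR.T@(tri(T0,rt,S0,rs)-DO)*1000).round(1))
for c,q in((T0,rt),(S0,rs)):
    o,d=ray(c,*q);n=DR[:,2];k=((DO+n*.045-o)@n)/(d@n);print((DR.T@(o+d*k-DO)*1000).round(1))
S=capture("side");T=capture("top")
f=lambda i,x,y,w,h:cv2.resize(i[y:y+h,x:x+w],(400,400),interpolation=cv2.INTER_CUBIC)
cv2.imwrite("pics/m3.png",np.hstack([f(S["color"],310,80,100,100),f(T["color"],390,150,100,100)]))
E
```

```text
clk 18.075 tcp in dock mm [  1.38   1.04 121.28] F dock [ 0.6 -0.1  0.3] M [0.   0.22 0.02] w 0.0876900375336928 0.0 [ 0.06 -0.11  2.1  -0.58  1.05  1.53]
tool in dock
 [[ 0.001  1.     0.002]
 [ 1.    -0.001  0.004]
 [ 0.004  0.002 -1.   ]]
knob in dock [   0.5 -101.8   49. ]
[  -0.3 -102.6   45. ]
[   2.  -102.9   45. ]
```

View pics/m3.png

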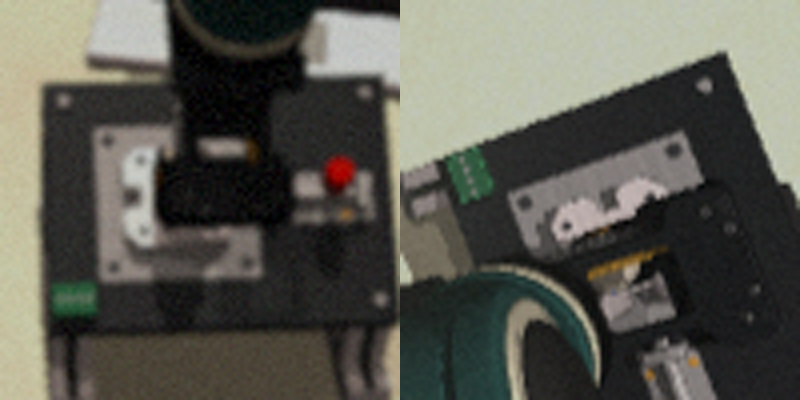

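Call:
{"method": "apply_moves", "body": {
  "increments": [1, -0.52, -0.01, 0, 0, 0, 0, 1, -0.52, -0.01, 0, 0, 0, 0, 1, -0.52, 0, 0, 0, 0, 0, 1, -0.52, 0, 0, 0, 0, 0, 1, 0, 0, 0.4, 0, 0, 0, 1, 0, 0, 0.4, 0, 0, 0, 1, 0, 0, 0.4, 0, 0, 0, 1, 0, 0, 0, 0, 0, 0]
}}

```text
clock: 19.18
eef_pos: [0.4305, -0.1708, 0.1775]
eef_rot: [2.58, 0.487, 0.122]
wrist_force: [-0.4, -0.2, -0.0]
grip_width: 0.0882
grip_force: 0.0
```

```bash
python3 st.py
```

```text
clk 19.175 tcp in dock mm [  -2.52 -106.98   56.36] F dock [ 0.  -0.5 -0.1] M [0.   0.23 0.04] w 0.08821756541395484 0.0 [-0.1  -0.25  2.32 -0.6   0.91  1.44]
tool in dock
 [[-0.001  1.    -0.002]
 [ 1.     0.001 -0.006]
 [-0.006 -0.002 -1.   ]]
```

Call:
{"method": "apply_moves", "body": {
  "increments": [1, 0.08, 0.05, 0.2, 0, 0, 0, 1, 0, 0, 0.25, 0, 0, 0, 1, 0, 0, 0.22, 0, 0, 0, 1, 0, 0, 0, 0, 0, 0, -1, 0, 0, 0, 0, 0, 0, -1, 0, 0, 0, 0, 0, 0, -1, 0, 0, 0, 0, 0, 0, -1, 0, 0, 0, 0, 0, 0, -1, 0, 0, 0, 0, 0, 0, -1, 0, 0, 0, 0, 0, 0],
  "newtons": 25
}}

```text
clock: 20.42
eef_pos: [0.4433, -0.1864, 0.1526]
eef_rot: [2.578, 0.487, 0.129]
wrist_force: [0.2, -0.2, -0.3]
grip_width: 0.0303
grip_force: 0.0
```

```bash
python3 st.py
```

```text
clk 20.425 tcp in dock mm [   1.64 -100.8    25.15] F dock [ 0.1  0.1 -0.4] M [ 0.    0.22 -0.03] w 0.030251569987756282 0.0 [-0.14 -0.18  2.33 -0.63  0.83  1.46]
tool in dock
 [[-0.     1.     0.001]
 [ 1.     0.    -0.001]
 [-0.001  0.001 -1.   ]]
```

Call:
{"method": "apply_moves", "body": {
  "increments": [-1, 0, 0, 0, 0, 0, 0, -1, 0, 0, 0, 0, 0, 0, -1, 0, 0, 0, 0, 0, 0]
}}

```text
clock: 20.8
eef_pos: [0.4421, -0.1841, 0.1507]
eef_rot: [2.583, 0.486, 0.129]
wrist_force: [-3.9, 13.5, 2.1]
grip_width: 0.019
grip_force: 25.0
```

Call:
{"method": "apply_moves", "body": {
  "increments": [-1, 0, -0.03, 0, 0, 0, 0, -1, 0.1, 0, 0, 0, 0, 0, -1, 0.1, 0, 0, 0, 0, 0, -1, 0.1, 0, 0, 0, 0, 0, -1, 0.1, 0, 0, 0, 0, 0, -1, 0, 0, 0, 0, 0, 0]
}}

```text
clock: 21.55
eef_pos: [0.4605, -0.1768, 0.1507]
eef_rot: [2.581, 0.486, 0.127]
wrist_force: [-2.9, 6.5, 1.4]
grip_width: 0.0191
grip_force: 25.0
```

```bash
python3 st.py
```

```text
clk 21.55 tcp in dock mm [ -1.56 -81.29  24.84] F dock [-5.4 -0.3  4.8] M [-0.08  1.15 -0.08] w 0.019113634888045943 24.98508963966742 [-0.11 -0.14  2.3  -0.64  0.84  1.49]
tool in dock
 [[ 0.     1.    -0.002]
 [ 1.    -0.    -0.002]
 [-0.002 -0.002 -1.   ]]
```

Call:
{"method": "apply_moves", "body": {
  "increments": [-1, 0.06, 0, 0, 0, 0, 0, -1, 0.06, 0, 0, 0, 0, 0, -1, 0, 0, 0, 0, 0, 0]
}}

```text
clock: 21.92
eef_pos: [0.4656, -0.1749, 0.1507]
eef_rot: [2.581, 0.486, 0.126]
wrist_force: [-4.7, 6.0, 3.5]
grip_width: 0.0188
grip_force: 25.0
```

```bash
python3 st.py
```

```text
clk 21.925 tcp in dock mm [ -1.53 -75.79  24.82] F dock [-4.6 -2.2  6.7] M [-0.34  1.17 -0.06] w 0.018786659517226162 24.985108610708266 [-0.1  -0.13  2.29 -0.64  0.84  1.5 ]
tool in dock
 [[ 0.     1.    -0.002]
 [ 1.    -0.    -0.003]
 [-0.003 -0.002 -1.   ]]
```

Call:
{"method": "apply_moves", "body": {
  "increments": [-1, 0.06, 0, 0, 0, 0, 0, -1, 0.02, 0, 0, 0, 0, 0, -1, 0, 0, 0, 0, 0, 0]
}}

```text
clock: 22.3
eef_pos: [0.4657, -0.1748, 0.1505]
eef_rot: [2.58, 0.483, 0.114]
wrist_force: [-17.4, 4.8, 13.0]
grip_width: 0.019
grip_force: 25.0
```

```bash
python3 st.py
```

```text
clk 22.3 tcp in dock mm [ -1.62 -75.71  24.64] F dock [ -2.9 -14.4  16.6] M [-2.15  0.95 -0.13] w 0.018952346344826572 24.9818160594441 [-0.1  -0.12  2.28 -0.64  0.85  1.5 ]
tool in dock
 [[ 0.     1.    -0.002]
 [ 1.    -0.    -0.012]
 [-0.012 -0.002 -1.   ]]
```

Call:
{"method": "apply_moves", "body": {
  "increments": [-1, -0.06, 0, 0, 0, 0, 0, -1, 0, 0, 0, 0, 0, 0, 1, 0, 0, 0, 0, 0, 0, 1, 0, 0, 0, 0, 0, 0, 1, 0, 0, 0, 0, 0, 0, 1, 0, 0, 0, 0, 0, 0, 1, 0, 0, -0.4, 0, 0, 0, 1, 0, 0, -0.8, 0, 0, 0, 1, 0, 0, -0.9, 0, 0, 0, 1, 0, 0, -0.9, 0, 0, 0, 1, -0.5, 0, -0.5, 0, 0, 0, 1, -0.8, 0, 0, 0, 0, 0, 1, -0.8, 0, 0, 0, 0, 0, 1, 0, 0, 0, 0, 0, 0]
}}

```text
clock: 24.05
eef_pos: [0.3369, -0.1325, 0.3037]
eef_rot: [2.578, 0.484, 0.132]
wrist_force: [0.6, -0.5, 0.1]
grip_width: 0.0882
grip_force: 0.0
```

```bash
python3 st.py
python3 - <<'E'
from plan import *
S=capture("side");T=capture("top")
f=lambda i,x,y,w,h:cv2.resize(i[y:y+h,x:x+w],(400,400),interpolation=cv2.INTER_CUBIC)
cv2.imwrite("pics/m4.png",np.hstack([f(S["color"],310,80,100,100),f(T["color"],390,150,110,110)]))
E
```

```text
clk 24.05 tcp in dock mm [ 1.2000e-01 -1.8021e+02  2.0047e+02] F dock [ 0.7  0.4 -0.3] M [ 0.01  0.27 -0.02] w 0.08820645552988163 0.0 [ 0.   -0.59  2.3  -0.51  1.27  1.32]
tool in dock
 [[ 0.002  1.     0.001]
 [ 1.    -0.002  0.   ]
 [ 0.     0.001 -1.   ]]
```

View pics/m4.png

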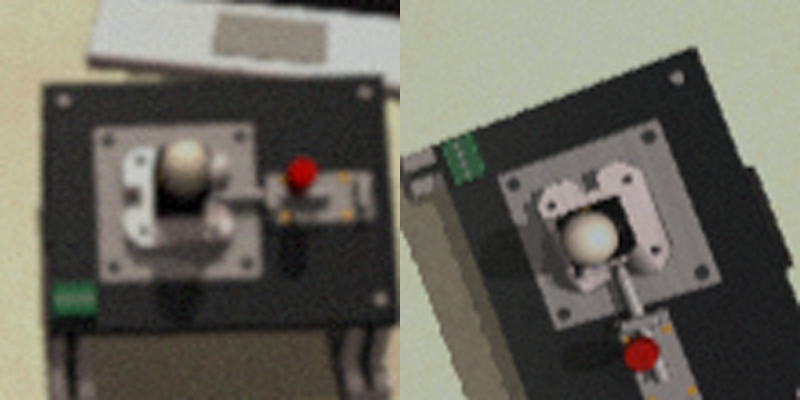

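The white finger is seated and turned in the plate. The bolt rod runs into the notch (around (620,275) in the right crop), the knob is home, and the arm is clear.

```bash
python3 -c "
from cell import ticket
print(ticket.job_done())"
```

```text
the job is handed in; nothing more can be done
None
```

I mounted the white finger: it is seated on the plate, turned a quarter turn and locked, with the bolt pushed to its stop in the notch. The arm was clear when I handed the job in at about 24 s; the judge's result was not shown.

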